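Put mixed-up end shields back on their own motors

ROBOT

A 7-joint arm with a two-finger parallel gripper is mounted at the origin on the work surface. World frame = base frame: x ahead of the robot, y to its left, z up, the work surface at z = 0. Lengths are in m, angles in rad, forces in N, time in s.
With the tool pointing down it reaches from about 0.4 to 0.9 m from the base axis. Payload 5.6 kg.
Tool frame: the origin (TCP) lies midway between the tips of the shut fingers; the grasp point (between the pads) lies 19 mm behind it; z points along the fingers, y is the line along which they close (so a half turn about z gives the same grasp; the last joint's range is limited). The gripper opens to 92 mm and grips with 3 to 60 N. Pads are 20 mm wide; open, the fingers measure 128 mm over their backs; the gripper's body (75 mm by 189 mm) begins 69 mm behind the grasp point.
Start: joints at [1.175, 0.468, -0.012, 1.603, 0.006, 1.071, -0.056], TCP at [0.225, -0.61, 0.215] pointing down, gripper open.
Joint ranges: [-2.53, 2.53], [-0.31, 2.02], [-1.57, 1.55], [0.28, 2.44], [-1.29, 4.43], [0.15, 1.84], [-2.92, 2.92]. Speed limits (rad/s): [2.57, 2.57, 3.14, 3.14, 3.14, 3.14, 3.14].

INTERFACE

Orientations are given as a unit quaternion [w, x, y, z].
In Python, from cell import bot gives the robot as it stands.
- The arm moves only by the tool move_arm, never from a script. Its argument "steps" is a list of rows, each a list of 5 numbers: the closure, from 0 (fully open) to 1 (shut), then the shift along the tool's x, y, z as a fraction of full scale, then the turn about the tool's z as a fraction of full scale. In form: [[gripper, dx, dy, dz, spin], ...]. A call has 1 to 10 rows; each row is the pose to reach, as a shift and turn from the pose commanded when the call began, along the tool's axes at that moment; what a row does not reach only later rows make up. Full scale, the value 1, is 100 mm for a shift and 1.5 rad for a turn. A row lasts 1/12 s, in which the tool goes at most 41.7 mm and 7.16 degrees, less where a joint would pass 70% of its speed; a pose out of reach is approached as far as the arm can. A call with a number of a shift or a turn outside -1 to 1 is refused whole. A call with a gripper value outside its range is refused whole. The fingers move at their own pace and stop on an object; "grip_force" is the grip in N (left out, the last holds). Time passes only in rows, so rows that repeat a pose let the fingers close. It gives the time, the measured TCP pose, the force, the opening and the grip force at its end, in the units of the state.
- bot.observe(): the state, without advancing time (a new reading comes with each control period).
- bot.grab_frame(name): name is "scene" or "top" or "wrist"; returns a dict with "frame" (400x640x3 uint8, red, green, blue), "fx", "fy", "cx", "cy" (pixels), "rvec" (rotation vector, rad) and "tvec" (3), from world to camera coordinates, as OpenCV has them. Camera axes: x right, y down, z forward; pixel columns grow to the right and rows downward; lengths in m; the calibration is good to about 2 mm. The wrist camera is an equidistant fisheye: a pixel r from the principal point sees the ray r / f radians off the axis. A picture is of the moment at which its call begins. There is no depth.
- bot.job_done(): hands the job in; it is judged then, once.
The state is a dict: "clock": time; "joint_pos": joint angles; "joint_velocities": joint speeds; "effort": joint torques, N m; "position": TCP position; "ee_rot": TCP orientation; "force": force on the tool from outside, world axes, zero at the start; "wrist_torque": the same for the moment, N m; "width": finger opening in m; "grip_force": force on a finger pad.
Only numpy, scipy, OpenCV 4.12 (cv2) and the standard library are available. Lean on these libraries where they do the work, as an engineer would, in place of code of your own. Each camera call takes 0.05 s, during which the arm holds its last target. There are 200 camera calls.

TASK

Three motors came back from the paint booth with their end shields mixed up: each standing frame now wears the shield of another motor. Put every shield on the frame of its own colour, its spigot fully down in the bore so that it lies level on the rim (the bolt holes need not line up yet); park the one that is in the way on the rubber-topped block, never on the bare bench. Set each shield down gently without dropping it, and leave the rotor, the mallet and the tin of bolts where they are.

Things in the scene. Friction and masses are not known exactly. Their poses are not given: they have to be found in the camera images.
- blue_hub (a point): blue motor end shield, loose, 0.36 to 0.56 kg: flange 114 mm across, 10 thick; round bearing hub (grip it, any yaw) 46 mm across, 34 high, up from its middle; below, a bare spigot 14 deep, tapering from 90 to 82 mm across at its foot. Point: on the hub axis, 22 mm above the flange, 12 below the hub top, 32 above the flange underside, 46 above the spigot foot; z up.
- blue_mouth (a point): blue motor frame, fixed, on end on wooden bearers: finned, 134 mm across, upright open bore 100 mm (over 20 deep), rim 120 mm above the bench. Point: bore centre in the rim plane; z up, x to its terminal box (reaches 104 mm from the axis, 68 wide, top 11 below the rim). Its shield, fully down, has its hub point 32 mm above this.
- green_hub (a point): green motor end shield, loose, 0.36 to 0.56 kg: flange 114 mm across, 10 thick; round bearing hub (grip it, any yaw) 46 mm across, 34 high, up from its middle; below, a bare spigot 14 deep, tapering from 90 to 82 mm across at its foot. Point: on the hub axis, 22 mm above the flange, 12 below the hub top, 32 above the flange underside, 46 above the spigot foot; z up.
- green_mouth (a point): green motor frame, fixed, on end on wooden bearers: finned, 134 mm across, upright open bore 100 mm (over 20 deep), rim 120 mm above the bench. Point: bore centre in the rim plane; z up, x to its terminal box (reaches 104 mm from the axis, 68 wide, top 11 below the rim). Its shield, fully down, has its hub point 32 mm above this.
- red_hub (a point): red motor end shield, loose, 0.36 to 0.56 kg: flange 114 mm across, 10 thick; round bearing hub (grip it, any yaw) 46 mm across, 34 high, up from its middle; below, a bare spigot 14 deep, tapering from 90 to 82 mm across at its foot. Point: on the hub axis, 22 mm above the flange, 12 below the hub top, 32 above the flange underside, 46 above the spigot foot; z up.
- red_mouth (a point): red motor frame, fixed, on end on wooden bearers: finned, 134 mm across, upright open bore 100 mm (over 20 deep), rim 120 mm above the bench. Point: bore centre in the rim plane; z up, x to its terminal box (reaches 104 mm from the axis, 68 wide, top 11 below the rim). Its shield, fully down, has its hub point 32 mm above this.
- block_top (a point): black rubber-topped plywood block, fixed, 150 x 150 mm and 60 mm high, the free parking spot (room for one shield, which stands on its spigot's foot with its hub point 46 mm above this point). This point is the centre of its top face; x and y run along its sides.
- rotor_mid (a point): bystander: motor rotor, a dark steel cylinder 60 mm across and 92 mm long with a bright shaft 190 mm long, lying loose on a wooden cradle, its axis (y) level, about 45 mm above the bench. This point is its middle.
- mallet_head (a point): bystander: soft-face mallet, 230 mm long, lying on the bench; head with one red and one yellow face. This point is the middle of its head, 18 mm above the bench; its x runs from the handle to the head.
- tin_mid (a point): bystander: round open aluminium tin of bolts, 84 mm across and 35 mm high. This point is on its axis, 18 mm above the bench.
There are look-alikes about, which are no part of the job. Leave any purple look-alike of the part that bears blue_hub alone. Leave any pink look-alike of the part that bears red_mouth alone.

How it is judged:
On the way:
1. one of the shields stands parked on the rubber-topped block, let go (((horizontal distance between blue_hub and block_top below 0.045 m and z of blue_hub in the frame of block_top below 0.051 m and angle between blue_hub's own z axis and vertical below 0.1 rad and linear speed of blue_shield below 0.03 m/s and contact force between the fingers and blue_shield below 0.2 N) or (horizontal distance between green_hub and block_top below 0.045 m and z of green_hub in the frame of block_top below 0.051 m and angle between green_hub's own z axis and vertical below 0.1 rad and linear speed of green_shield below 0.03 m/s and contact force between the fingers and green_shield below 0.2 N) or (horizontal distance between red_hub and block_top below 0.045 m and z of red_hub in the frame of block_top below 0.051 m and angle between red_hub's own z axis and vertical below 0.1 rad and linear speed of red_shield below 0.03 m/s and contact force between the fingers and red_shield below 0.2 N))), for 0.2 s.
At the end, for the whole second after the job is handed in: Each shield is let go and at rest on the frame of its own colour, level (within 3 degrees), seated on the rim within 3 mm and within 10 mm of the bore's centre (horizontal distance between blue_hub and blue_mouth below 0.01 m and z of blue_hub in the frame of blue_mouth between 0.028 and 0.035 m and angle between each of blue_hub, green_hub, red_hub's own z axis and vertical below 0.05 rad and linear speed of each of blue_shield, green_shield, red_shield below 0.02 m/s and horizontal distance between green_hub and green_mouth below 0.01 m and z of green_hub in the frame of green_mouth between 0.028 and 0.035 m and horizontal distance between red_hub and red_mouth below 0.01 m and z of red_hub in the frame of red_mouth between 0.028 and 0.035 m); the robot touches nothing.
It fails at once if a shield is dropped (falls freely for more than about 18 mm) ((contact force between the fingers and blue_shield below 0.1 N and linear speed of blue_shield above 0.6 m/s) or (contact force between the fingers and green_shield below 0.1 N and linear speed of green_shield above 0.6 m/s) or (contact force between the fingers and red_shield below 0.1 N and linear speed of red_shield above 0.6 m/s)).
It fails at once if a shield comes down on the bare bench (height (world z) of any of blue_hub, green_hub, red_hub below 0.085 m).
It fails at once if the rotor, the mallet or the tin of bolts is moved by more than 20 mm (distance of any of rotor_mid, mallet_head, tin_mid from where it was at the start of the episode above 0.02 m).
It also fails if it takes over 90 s, if anything falls off the work surface, if the arm or the gripper's body presses on something with over 40 N, if the wrist force passes 120 N, or if a joint passes its speed limit or range.

## Working session

There is one attempt and no reset: what is moved stays moved. The work goes in short steps, Python scripts to look and compute and a tool call to move; the robot and the scene stay as the last step left them, time stands still between calls to the robot, and variables do not carry over. Pictures are saved under pics/ and viewed, at most 14 in all, crops included, and the job is handed in when it is done.

Besides the shell and the picture viewer there is one more tool, called after ">>>" as name([rows], argument=value, ...), one row to a line, values as JSON. move_arm: Moves the arm, as the interface text tells. Its arguments: {"type":"object","properties":{"steps":{"type":"array","items":{"type":"array","items":{"type":"number","minimum":-1,"maximum":1}}},"grip_force":{"type":"number"}},"required":["steps"]}

```bash
mkdir -p pics; ls
python3 - <<'E'
from cell import bot
import cv2
for n in("scene","top"):
    f=bot.grab_frame(n); cv2.imwrite(f"pics/{n}0.png",f["frame"][:,:,::-1]); print({k:v for k,v in f.items() if k!="frame"})
print(bot.observe())
E
```

```text
pics
{'fx': 480.833266727681, 'fy': 480.833266727681, 'cx': 318.9499241515817, 'cy': 195.97396400029055, 'rvec': array([ 1.97117058,  1.32955886, -0.57538101]), 'tvec': array([-0.21744621, -0.25224636,  1.75004138])}
{'fx': 485.2959625662617, 'fy': 485.2959625662617, 'cx': 314.4319457865776, 'cy': 200.15815088729792, 'rvec': array([ 2.1670269 , -2.15971014,  0.07900622]), 'tvec': array([0.00797104, 0.55606828, 1.41477252])}
{'clock': 0.1, 'joint_pos': array([ 1.17502296,  0.4682828 , -0.01160015,  1.60352857,  0.00600344,
        1.07140032, -0.05629755]), 'joint_velocities': array([-0.00051216, -0.00214554,  0.00127324, -0.00356813, -0.00029394,
        0.00045297,  0.00024817]), 'effort': array([ 8.36817508e-04, -5.21647704e+01, -1.24479565e-02, -2.44367838e+01,
       -5.68444049e-02,  1.41443682e-02,  9.11863276e-05]), 'position': array([ 0.22432858, -0.60950297,  0.21374093]), 'ee_rot': array([-7.67415094e-04,  9.84489355e-01,  1.75442534e-01, -1.97248055e-04]), 'force': array([0.53557917, 0.69516354, 0.09649739]), 'wrist_torque': array([-0.02409015,  0.0257281 , -0.05369627]), 'grip_force': 0.0, 'width': 0.09183528076470462}
```

View pics/top0.png

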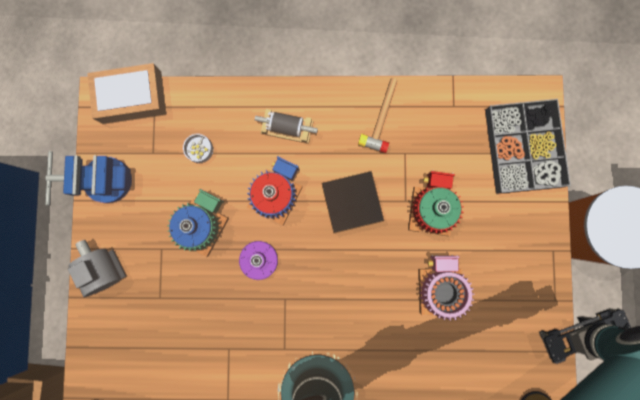

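View pics/scene0.png

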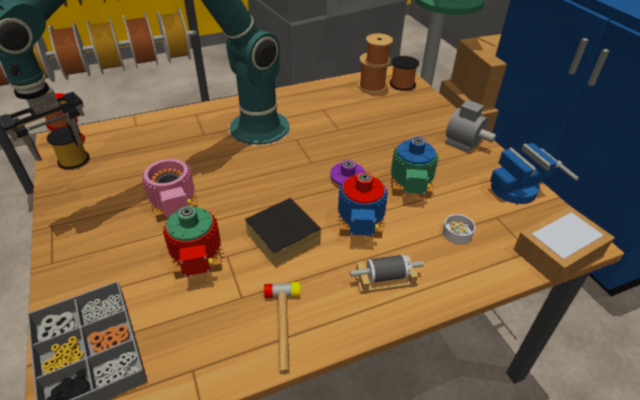

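Top view. Blue shield sits on the green frame (193,226), red shield on the blue frame (271,193), green shield on the red frame (437,210). The block is at (353,201). Look-alikes are the purple shield (258,261) and the pink frame (445,293). The vise and grey motor at left are clutter. Plan: park green on the block, then red→red frame, blue→blue frame, green→green frame.

```bash
cat > h.py <<'E'
import numpy as np, cv2
from cell import bot
def ray(f,uv):
    R,_=cv2.Rodrigues(np.array(f["rvec"],float)); t=np.array(f["tvec"],float)
    x=(uv[0]-f["cx"])/f["fx"]; y=(uv[1]-f["cy"])/f["fy"]
    if f.get("fish"):
        th=np.hypot(x,y); s=np.tan(th)/max(th,1e-9); d=np.array([x*s,y*s,1.])
    else: d=np.array([x,y,1.])
    return -R.T@t, R.T@d
def onz(f,uv,z):
    c,d=ray(f,uv); return c+d*(z-c[2])/d[2]
def proj(f,P):
    R,_=cv2.Rodrigues(np.array(f["rvec"],float)); p=R@np.array(P,float)+f["tvec"]
    a,b=p[:2]/p[2]
    if f.get("fish"):
        r=np.hypot(a,b); s=np.arctan2(np.hypot(*p[:2]),p[2])/max(r,1e-9); a,b=a*s,b*s
    return np.array([f["cx"]+f["fx"]*a,f["cy"]+f["fy"]*b])
def grab(n):
    f=bot.grab_frame(n); f["fish"]=n=="wrist"; return f
HUE={"red":(172,8),"blue":(100,118),"green":(65,90),"purple":(130,150),"pink":(155,171)}
def mask(f,c,smin=90):
    h,s,v=cv2.split(cv2.cvtColor(f["frame"],cv2.COLOR_RGB2HSV)); a,b=HUE[c]
    m=((h>=a)&(h<=b)) if a<b else ((h>=a)|(h<=b))
    return (m&(s>smin)&(v>30)).astype(np.uint8)
def near(m,uv,r):
    k=np.zeros_like(m); cv2.circle(k,tuple(int(round(q)) for q in uv),r,1,-1); return m*k
E
python3 - <<'E'
from h import *
f=grab("top"); hsv=cv2.cvtColor(f["frame"],cv2.COLOR_RGB2HSV)
for n,uv in dict(blue=(193,226),red=(271,193),green=(437,210)).items():
    print(n,hsv[uv[1]+10,uv[0]-12],end=' ')
    m=near(mask(f,n),uv,32)
    m=cv2.morphologyEx(m,cv2.MORPH_OPEN,np.ones((5,5)))
    c=max(cv2.findContours(m,0,2)[0],key=cv2.contourArea)
    (u,v),r=cv2.minEnclosingCircle(c); el=cv2.fitEllipse(cv2.convexHull(c))
    print((u,v),r,el, "P",onz(f,el[0],.130).round(4), "expect r px",f["fx"]*.057/(f["tvec"][2]-.13))
m=(hsv[...,2]<75).astype(np.uint8); m=near(m,(353,201),45)
c=max(cv2.findContours(cv2.morphologyEx(m,cv2.MORPH_OPEN,np.ones((5,5))),0,2)[0],key=cv2.contourArea)
r=cv2.minAreaRect(c);print("block",r,onz(f,r[0],.06).round(4))
cv2.imwrite("pics/crop1.png",cv2.resize(f["frame"][130:330,140:500,::-1],None,fx=2.2,fy=2.2,interpolation=cv2.INTER_CUBIC))
E
```

```text
blue [109 133 169] (189.58056640625, 226.05450439453125) 20.524707794189453 ((189.8058319091797, 226.15505981445312), (39.62612533569336, 40.91230010986328), 29.186382293701172) P [0.4735 0.3508 0.13  ] expect r px 21.53055840879748
red [  2 184 208] (270.1268615722656, 192.29104614257812) 20.565526962280273 ((270.2068176269531, 192.4879913330078), (40.52911376953125, 40.69968795776367), 107.14805603027344) P [0.5673 0.13   0.13  ] expect r px 21.53055840879748
green [ 72  95 155] (439.8565673828125, 207.54507446289062) 19.655057907104492 ((439.7659912109375, 207.92550659179688), (37.99655532836914, 39.11176300048828), 106.73653411865234) P [ 0.5258 -0.3354  0.13  ] expect r px 21.53055840879748
block ((352.5294494628906, 201.61764526367188), (48.50712203979492, 49.23472595214844), 75.96376037597656) [ 0.5489 -0.1011  0.06  ]
```

View pics/crop1.png

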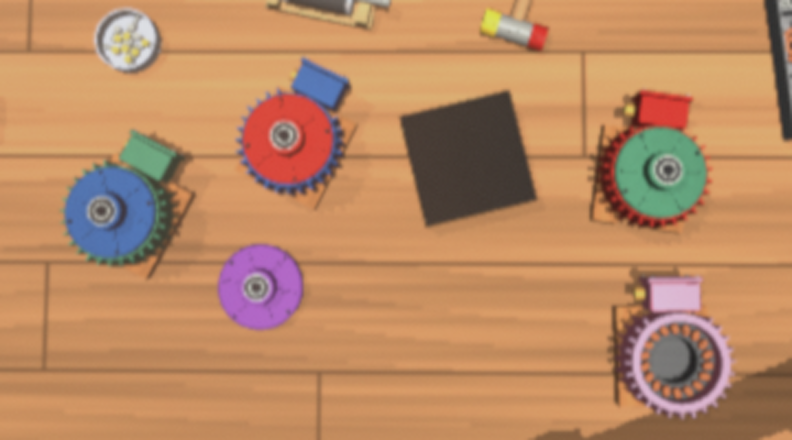

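Confirmed: green shield on the red-boxed frame, with purple and pink set apart. Going above green first.

>>> move_arm([
  [0,0.3,-0.3,-0.7,0.08],
  [0,0.6,-0.6,-0.7,0.16],
  [0,0.9,-0.9,-0.7,0.235],
  [0,1,-1,-0.7,0.235],
  [0,1,-1,-0.7,0.235],
], grip_force=30)

```text
clock: 0.57
position: [0.2893, -0.4751, 0.2863]
ee_rot: [-0.001, 1.0, 0.005, 0.002]
force: [0.5, 0.1, 0.0]
width: 0.0916
grip_force: 0.0
```

>>> move_arm([
  [0,0.35,-0.25,0,0],
  [0,0.7,-0.5,0,0],
  [0,1,-0.75,0,0],
  [0,1,-0.75,0,0],
])

```text
clock: 0.9
position: [0.3912, -0.3995, 0.2844]
ee_rot: [-0.002, 1.0, 0.007, 0.002]
force: [0.1, 0.2, -0.1]
width: 0.0915
grip_force: 0.0
```

>>> move_arm([
  [0,0.35,-0.25,0,0],
  [0,0.7,-0.5,0,0],
  [0,1,-0.7,0,0],
  [0,1,-0.7,0,0],
  [0,1,-0.7,0,0],
])

```text
clock: 1.32
position: [0.4855, -0.3344, 0.2839]
ee_rot: [-0.001, 1.0, 0.003, -0.0]
force: [-0.0, -0.9, -0.0]
width: 0.0916
grip_force: 0.0
```

Run:
```python
from h import *
o=bot.observe(); print(o["clock"],o["position"],o["ee_rot"],o["joint_pos"],o["force"])
f=grab("wrist"); cv2.imwrite("pics/w1.png",f["frame"][:,:,::-1]); print(f["fx"],f["cx"],f["cy"],proj(f,(0.526,-.335,.164)),ray(f,(320,200)))
```

```text
1.3167 [ 0.48546867 -0.3344399   0.28386082] [-5.92710048e-04  9.99995530e-01  2.91859360e-03 -2.65846773e-04] [ 0.64787024  0.3109625  -0.1269367   1.67113353  0.0413825   1.16321257
 -1.05445048] [-0.02938071 -0.94811667 -0.00847144]
309.70691628693146 318.686747903468 198.17994507873655 [319.55280039 149.94695224] (array([ 0.55847023, -0.3346653 ,  0.4538007 ]), array([-0.26980177, -0.00350085, -0.96293679]))
```

View pics/w1.png

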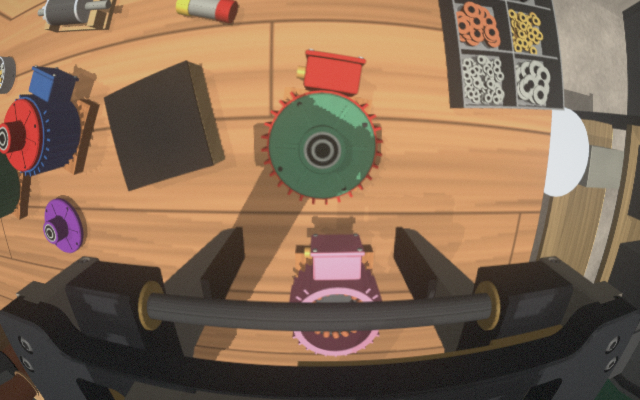

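The wrist picture shows the green shield on the red frame, hub at (322,150), which puts it at about (0.526, -0.337). Now descending to grasp.

>>> move_arm([
  [0,0.25,0.02,0,0],
  [0,0.4,0.025,0.3,0],
  [0,0.405,0.025,0.6,0],
  [0,0.405,0.025,0.9,0],
  [0,0.405,0.025,1,0],
  [0,0.405,0.025,1,0],
])

```text
clock: 1.87
position: [0.5212, -0.3397, 0.1816]
ee_rot: [-0.001, 1.0, -0.001, -0.003]
force: [0.9, -0.2, -0.2]
width: 0.0919
grip_force: 0.0
```

>>> move_arm([
  [0,0,0,0.25,0],
  [0,0,0,0.46,0],
  [0,0,0,0.46,0],
  [0,0,0,0.46,0],
])

```text
clock: 2.2
position: [0.5241, -0.3401, 0.1397]
ee_rot: [0.0, 1.0, -0.0, 0.0]
force: [0.5, 0.3, 1.3]
width: 0.0921
grip_force: 0.0
```

>>> move_arm([
  [0.6,0,0,0,0],
  [0.8,0,0,0,0],
  [0.8,0,0,0,0],
  [0.8,0,0,0,0],
  [0.8,0,0,0,0],
  [0.8,0,0,0,0],
  [0.8,0,0,0,0],
  [0.8,0,0,0,0],
  [0.8,0,0,0,0],
  [0.8,0,0,0,0],
])

```text
clock: 3.03
position: [0.5244, -0.3379, 0.1387]
ee_rot: [-0.001, 1.0, 0.0, -0.0]
force: [-0.8, 3.9, 4.0]
width: 0.0448
grip_force: 30.0
```

>>> move_arm([
  [0.8,0,0,-0.1,0],
  [0.8,0,0,-0.3,0],
  [0.8,0,0,-0.6,0],
  [0.8,0,0,-0.85,0],
  [0.8,0,0,-0.95,0],
  [0.8,0,0,-0.95,0],
])

```text
clock: 3.53
position: [0.5253, -0.3405, 0.2361]
ee_rot: [0.002, 1.0, -0.0, 0.002]
force: [-0.2, -0.8, -4.1]
width: 0.0449
grip_force: 30.0
```

>>> move_arm([
  [0.8,0.05,-0.2,0,0],
  [0.8,0.1,-0.5,0,0],
  [0.8,0.12,-0.8,0,0],
  [0.8,0.12,-1,0,0],
])

```text
clock: 3.87
position: [0.5355, -0.2354, 0.231]
ee_rot: [-0.001, 1.0, 0.001, -0.002]
force: [0.3, 0.7, -5.5]
width: 0.0447
grip_force: 30.0
```

>>> move_arm([
  [0.8,0.05,-0.3,0,0],
  [0.8,0.1,-0.6,0,0],
  [0.8,0.12,-0.85,0,0],
  [0.8,0.12,-1,0,0],
  [0.8,0.12,-1,0,0],
  [0.8,0.12,-1,0,0],
])

```text
clock: 4.37
position: [0.5472, -0.1383, 0.2316]
ee_rot: [-0.0, 1.0, 0.001, -0.002]
force: [-0.2, -1.3, -5.5]
width: 0.0449
grip_force: 30.0
```

Run:
```python
from h import *
o=bot.observe(); print(o["clock"],o["position"],o["force"],o["width"],o["joint_pos"])
f=grab("wrist"); cv2.imwrite("pics/w2.png",f["frame"][:,:,::-1]); print(proj(f,(0.549,-.101,.06)), proj(f,(.526,-.337,.12)))
```

```text
4.3667 [ 0.54724259 -0.13827037  0.23161241] [-0.17192902 -1.30346846 -5.4935575 ] 0.04485795724773587 [ 0.35993633  0.32168344 -0.21168448  1.78536482  0.07719463  1.0457396
 -1.44861218]
[285.68293802 178.69131478] [501.4244511  213.46544772]
```

View pics/w2.png

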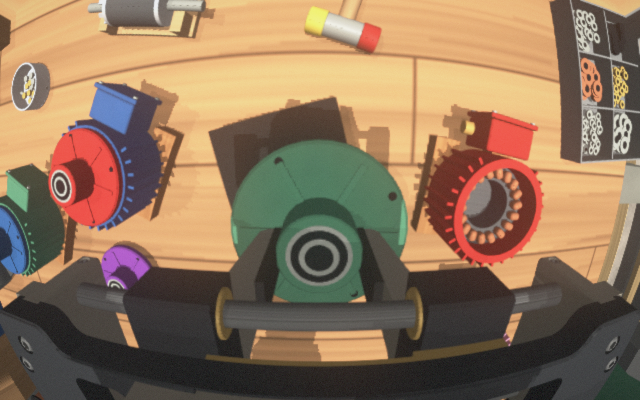

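Green shield held level. The block is behind it and the red frame's bore, at (500,210), is now open. Lowering onto the block.

>>> move_arm([
  [0.8,0.01,-0.2,0,0],
  [0.8,0.02,-0.37,0,0],
  [0.8,0.02,-0.37,0.2,0],
  [0.8,0.02,-0.37,0.5,0],
  [0.8,0.02,-0.37,0.8,0],
  [0.8,0.02,-0.37,1,0],
  [0.8,0.02,-0.37,1,0],
  [0.8,0.02,-0.37,1,0],
])

```text
clock: 5.08
position: [0.5492, -0.1034, 0.1323]
ee_rot: [0.0, 1.0, -0.001, -0.002]
force: [0.6, 0.3, -4.3]
width: 0.0447
grip_force: 30.0
```

>>> move_arm([
  [0.8,0,0,0.1,0],
  [0.8,0,0,0.2,0],
  [0.8,0,0,0.27,0],
  [0.8,0,0,0.32,0],
  [0.8,0,0,0.34,0],
  [0.8,0,0,0.34,0],
  [0.8,0,0,0.34,0],
])

```text
clock: 5.67
position: [0.5505, -0.102, 0.0997]
ee_rot: [0.0, 1.0, 0.0, 0.0]
force: [0.5, -0.2, -4.3]
width: 0.0449
grip_force: 30.0
```

>>> move_arm([
  [0.8,0,0,0.02,0],
  [0.8,0,0,0.03,0],
  [0.8,0,0,0.04,0],
  [0.8,0,0,0.045,0],
  [0.8,0,0,0.045,0],
  [0.8,0,0,0.045,0],
])

```text
clock: 6.17
position: [0.5503, -0.1021, 0.0951]
ee_rot: [0.0, 1.0, 0.0, -0.0]
force: [0.5, -0.0, -4.1]
width: 0.0449
grip_force: 30.0
```

>>> move_arm([
  [0.8,0,0,0.015,0],
  [0.8,0,0,0.03,0],
  [0.8,0,0,0.03,0],
  [0.8,0,0,0.03,0],
])

```text
clock: 6.5
position: [0.5505, -0.1022, 0.0927]
ee_rot: [0.0, 1.0, 0.0, 0.0]
force: [-1.7, 0.2, 2.6]
width: 0.0448
grip_force: 30.0
```

Contact (force −4 → +2.6). Releasing and rising.

>>> move_arm([
  [0.5,0,0,0,0],
  [0,0,0,0,0],
  [0,0,0,0,0],
  [0,0,0,0,0],
  [0,0,0,0,0],
  [0,0,0,0,0],
  [0,0,0,-0.2,0],
  [0,0,0,-0.6,0],
  [0,0,0,-1,0],
  [0,0,0,-1,0],
])

```text
clock: 7.33
position: [0.555, -0.1024, 0.1996]
ee_rot: [0.001, 1.0, 0.0, 0.006]
force: [1.2, -0.7, 0.2]
width: 0.0919
grip_force: 0.0
```

>>> move_arm([
  [0,0,-0.2,-0.2,0],
  [0,0,-0.5,-0.5,0],
  [0,0,-0.8,-0.7,0],
  [0,0,-1,-0.7,0],
  [0,0,-1,-0.7,0],
])

```text
clock: 7.75
position: [0.5509, 0.0037, 0.2639]
ee_rot: [-0.001, 1.0, 0.004, 0.002]
force: [0.5, 0.6, -0.7]
width: 0.0919
grip_force: 0.0
```

Run:
```python
from h import *
o=bot.observe(); print(o["clock"],o["position"],o["force"],o["width"])
f=grab("wrist"); cv2.imwrite("pics/w3.png",f["frame"][:,:,::-1])
print("pred red hub",proj(f,(.5673,.130,.164)),"block",proj(f,(.5503,-.102,.14)),"blue",proj(f,(.4735,.351,.164)),"redmouth",proj(f,(.526,-.337,.12)))
```

```text
7.75 [0.5509281  0.00368846 0.26388013] [ 0.51536327  0.55045683 -0.66264355] 0.09193871617319684
pred red hub [185.94703797 180.05840766] block [422.84711647 193.02353816] blue [ 55.13543998 252.49216771] redmouth [567.6755934  209.02180341]
```

View pics/w3.png

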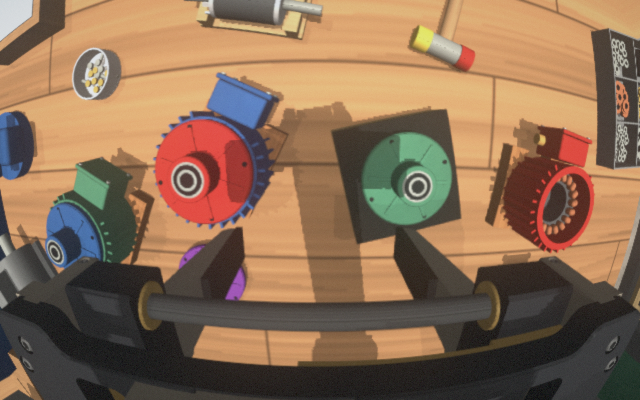

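Green is parked level on the block, hub at (418,187). The red hub is at (187,180), matching the prediction of (186,180). Next: grasp red.

>>> move_arm([
  [0,0.1,-0.3,0,0],
  [0,0.165,-0.6,0,0],
  [0,0.165,-0.9,0,0],
  [0,0.165,-1,0,0],
  [0,0.165,-1,0,0],
])

```text
clock: 8.22
position: [0.5662, 0.1, 0.2612]
ee_rot: [-0.0, 1.0, 0.002, -0.001]
force: [-0.5, 0.4, 0.7]
width: 0.0921
grip_force: 0.0
```

>>> move_arm([
  [0,0,-0.15,0,0],
  [0,0,-0.27,0,0],
  [0,0,-0.27,0.2,0],
  [0,0,-0.27,0.5,0],
  [0,0,-0.27,0.8,0],
  [0,0,-0.27,1,0],
  [0,0,-0.27,1,0],
  [0,0,-0.27,1,0],
])

```text
clock: 8.88
position: [0.5664, 0.1235, 0.1613]
ee_rot: [0.001, 1.0, -0.001, -0.001]
force: [0.2, -0.3, 1.0]
width: 0.0919
grip_force: 0.0
```

>>> move_arm([
  [0,0,-0.06,0.1,0],
  [0,0,-0.06,0.23,0],
  [0,0,-0.06,0.23,0],
  [0,0,-0.06,0.23,0],
])

```text
clock: 9.22
position: [0.567, 0.1312, 0.1396]
ee_rot: [-0.0, 1.0, 0.0, 0.0]
force: [-0.6, -0.0, 0.6]
width: 0.0917
grip_force: 0.0
```

>>> move_arm([
  [0.6,0,0,0,0],
  [0.8,0,0,0,0],
  [0.8,0,0,0,0],
  [0.8,0,0,0,0],
  [0.8,0,0,0,0],
  [0.8,0,0,0,0],
  [0.8,0,0,0,0],
  [0.8,0,0,0,0],
])

```text
clock: 9.88
position: [0.5667, 0.1306, 0.1391]
ee_rot: [0.0, 1.0, 0.0, -0.0]
force: [-1.1, -0.5, 1.1]
width: 0.0447
grip_force: 30.0
```

>>> move_arm([
  [0.8,0,0,-0.1,0],
  [0.8,0,0,-0.3,0],
  [0.8,0,0,-0.6,0],
  [0.8,0,0,-0.85,0],
  [0.8,0,0,-1,0],
  [0.8,0,0,-1,0],
])

```text
clock: 10.38
position: [0.5682, 0.1317, 0.2426]
ee_rot: [-0.001, 1.0, 0.0, 0.003]
force: [1.5, -0.0, -4.8]
width: 0.0447
grip_force: 30.0
```

>>> move_arm([
  [0.8,0,0.2,0,0],
  [0.8,0,0.5,0,0],
  [0.8,-0.05,0.8,0,0],
  [0.8,-0.1,1,0,0],
])

```text
clock: 10.72
position: [0.5552, 0.0274, 0.237]
ee_rot: [0.001, 1.0, -0.001, -0.002]
force: [1.0, 0.2, -5.8]
width: 0.0445
grip_force: 30.0
```

>>> move_arm([
  [0.8,0,0.35,0,0],
  [0.8,0,0.7,0,0],
  [0.8,-0.1,1,0,0],
  [0.8,-0.1,1,0,0],
])

```text
clock: 11.05
position: [0.5435, -0.0778, 0.2369]
ee_rot: [0.002, 1.0, -0.005, -0.003]
force: [-0.0, -1.5, -5.4]
width: 0.0449
grip_force: 30.0
```

>>> move_arm([
  [0.8,0,0.35,0,0],
  [0.8,-0.1,0.7,0,0],
  [0.8,-0.2,0.9,0,0],
  [0.8,-0.2,1,0,0],
  [0.8,-0.2,1,0,0],
  [0.8,-0.2,1,0,0],
])

```text
clock: 11.55
position: [0.5265, -0.168, 0.2381]
ee_rot: [-0.001, 1.0, 0.0, -0.001]
force: [-0.6, 0.1, -5.4]
width: 0.0449
grip_force: 30.0
```

Run:
```python
from h import *
o=bot.observe(); print(o["clock"],o["position"],o["force"],o["width"])
f=grab("wrist"); f2=grab("top")
m=cv2.resize(f["frame"][100:300,340:640,::-1],None,fx=2.4,fy=2.4); cv2.imwrite("pics/w4.png",m)
p=proj(f,(.526,-.337,.12));print("pred",p)
for g in(f,f2):
    p=proj(g,(.526,-.337,.12)); m=near(mask(g,"red"),p,75 if g is f else 34)
    th=np.linspace(0,2*np.pi,24)
    print(p, m.sum())
cv2.imwrite("pics/t4.png",cv2.resize(f2["frame"][170:250,395:485,::-1],None,fx=6,fy=6))
```

```text
11.55 [ 0.52646453 -0.16804244  0.23805841] [-0.64836536  0.08639455 -5.4489392 ] 0.044942971837054896
pred [479.04908368 193.15370893]
[479.04908368 193.15370893] 8207
[439.50182959 208.12042372] 824
```

View pics/w4.png

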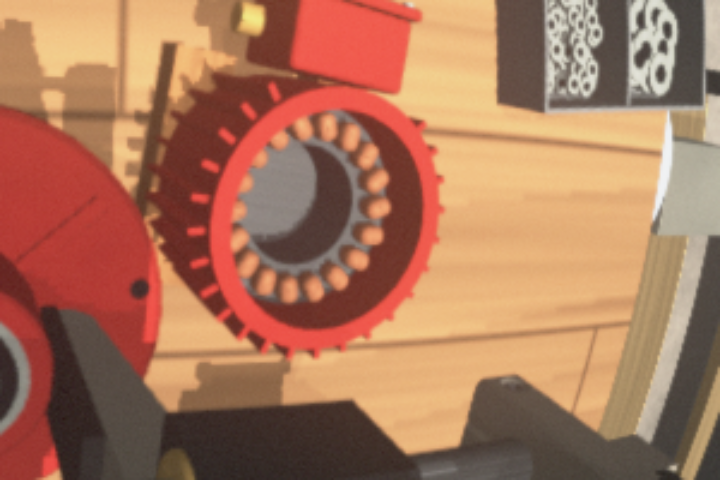

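Red frame rim: centre about (327,221) in the crop, i.e. about (476,192) in the full picture, against a prediction of (479,193). Fitting the bore edge now.

```bash
cat >> h.py <<'E'
def bore(f,c,P0,vmin,z=.12,r0=.05):
    """bore edge along rays out from the guess: first bright-colour pixel beyond 38 mm"""
    h,s,v=cv2.split(cv2.cvtColor(f["frame"],cv2.COLOR_RGB2HSV)); a,b=HUE[c]
    m=(((h>=a)&(h<=b)) if a<b else ((h>=a)|(h<=b)))&(v>vmin)&(s>90)
    pts=[]
    for t in np.linspace(0,2*np.pi,72,endpoint=False):
        for r in np.arange(.036,.066,.0005):
            Q=[P0[0]+r*np.cos(t),P0[1]+r*np.sin(t),z]; u,w=proj(f,Q).round().astype(int)
            u2,w2=proj(f,[P0[0]+(r+.005)*np.cos(t),P0[1]+(r+.005)*np.sin(t),z]).round().astype(int)
            if 0<=u2<640 and 0<=w2<400 and m[w,u] and m[w2,u2]: pts.append(Q[:2]); break
    p=np.array(pts)
    for _ in range(4):
        A=np.c_[2*p,np.ones(len(p))]; x=np.linalg.lstsq(A,(p**2).sum(1),rcond=None)[0]
        R=np.sqrt(x[2]+x[:2]@x[:2]); e=np.abs(np.hypot(*(p-x[:2]).T)-R); p=p[e<max(.0015,2*e.std())]
    return x[:2].round(4),R.round(4),len(p)
E
python3 - <<'E'
from h import *
f=grab("wrist"); hsv=cv2.cvtColor(f["frame"],cv2.COLOR_RGB2HSV)
print([hsv[int(v/2.4)+100,int(u/2.4)+340].tolist() for u,v in((224,210),(430,210),(400,260),(320,345),(180,190))])
for vm in(160,180,200): 
    P=(.526,-.337)
    for _ in range(2): P,R,n=bore(f,"red",P,vm)
    print(vm,P,R,n)
E
```

```text
[[2, 175, 240], [2, 172, 240], [6, 156, 113], [2, 174, 237], [5, 163, 103]]
160 [ 0.5263 -0.3368] 0.0499 71
180 [ 0.5263 -0.3369] 0.0502 72
200 [ 0.5262 -0.3368] 0.0505 71
```

The bore fit is clean: (0.5263, -0.3368), R 50 mm. Going over it and down.

>>> move_arm([
  [0.8,0,0.2,0,0],
  [0.8,0,0.5,0,0],
  [0.8,0,0.8,0,0],
  [0.8,0,1,0,0],
])

```text
clock: 12.03
position: [0.5271, -0.2707, 0.239]
ee_rot: [0.001, 1.0, 0.0, 0.0]
force: [0.0, -1.0, -5.1]
width: 0.0448
grip_force: 30.0
```

>>> move_arm([
  [0.8,0,0.3,0,0],
  [0.8,0,0.5,0,0],
  [0.8,0,0.65,0,0],
  [0.8,0,0.69,0,0],
  [0.8,0,0.69,0.2,0],
  [0.8,0,0.69,0.4,0],
  [0.8,0,0.69,0.55,0],
  [0.8,0,0.69,0.6,0],
  [0.8,0,0.69,0.6,0],
  [0.8,0,0.69,0.6,0],
])

```text
clock: 12.87
position: [0.5277, -0.337, 0.1796]
ee_rot: [-0.0, 1.0, 0.001, 0.0]
force: [-0.1, 0.8, -4.9]
width: 0.0448
grip_force: 30.0
```

>>> move_arm([
  [0.8,-0.01,0,0.1,0],
  [0.8,-0.01,0,0.2,0],
  [0.8,-0.01,0,0.28,0],
  [0.8,-0.01,0,0.33,0],
  [0.8,-0.01,0,0.35,0],
  [0.8,-0.01,0,0.35,0],
  [0.8,-0.01,0,0.35,0],
])

```text
clock: 13.45
position: [0.526, -0.3381, 0.1441]
ee_rot: [0.0, 1.0, 0.0, 0.0]
force: [1.1, 0.3, -4.7]
width: 0.0448
grip_force: 30.0
```

>>> move_arm([
  [0.8,0,0,0.02,0],
  [0.8,0,0,0.04,0],
  [0.8,0,0,0.05,0],
  [0.8,0,0,0.05,0],
  [0.8,0,0,0.05,0],
])

```text
clock: 13.87
position: [0.5259, -0.3381, 0.1392]
ee_rot: [0.0, 1.0, 0.0, 0.0]
force: [-0.4, 0.3, -5.1]
width: 0.0444
grip_force: 30.0
```

>>> move_arm([
  [0.8,0,0,0.01,0],
  [0.8,0,0,0.02,0],
  [0.8,0,0,0.02,0],
  [0.8,0,0,0.02,0],
])

```text
clock: 14.2
position: [0.5259, -0.3381, 0.1391]
ee_rot: [0.0, 1.0, 0.0, 0.0]
force: [-4.4, 2.9, 6.8]
width: 0.0449
grip_force: 30.0
```

Seated (force flips to +6.8). Releasing and going to blue.

>>> move_arm([
  [0.5,0,0,0,0],
  [0,0,0,0,0],
  [0,0,0,0,0],
  [0,0,0,0,0],
  [0,0,0,0,0],
  [0,0,0,0,0],
  [0,0,0,-0.2,0],
  [0,0,0,-0.6,0],
  [0,0,0,-1,0],
  [0,0,0,-1,0],
])

```text
clock: 15.03
position: [0.5298, -0.3402, 0.2456]
ee_rot: [0.004, 1.0, 0.0, 0.006]
force: [1.1, -0.9, 1.1]
width: 0.0921
grip_force: 0.0
```

>>> move_arm([
  [0,0,-0.3,0,0],
  [0,0,-0.65,0,0],
  [0,0,-1,0,0],
])

```text
clock: 15.28
position: [0.5256, -0.2376, 0.237]
ee_rot: [0.0, 1.0, -0.001, 0.0]
force: [0.7, 0.2, -0.7]
width: 0.0919
grip_force: 0.0
```

>>> move_arm([
  [0,0,-0.35,0,0],
  [0,0,-0.7,0,0],
  [0,0,-1,0,0],
])

```text
clock: 15.53
position: [0.5257, -0.1355, 0.2371]
ee_rot: [-0.0, 1.0, 0.001, 0.0]
force: [0.2, 0.4, -0.9]
width: 0.0919
grip_force: 0.0
```

>>> move_arm([
  [0,0,-0.35,0,0],
  [0,0,-0.7,0,0],
  [0,0,-1,0,0],
])

```text
clock: 15.78
position: [0.5256, -0.0356, 0.2372]
ee_rot: [-0.0, 1.0, 0.001, 0.0]
force: [1.1, -0.3, -0.2]
width: 0.0918
grip_force: 0.0
```

>>> move_arm([
  [0,-0.1,-0.35,0,0],
  [0,-0.2,-0.7,0,0],
  [0,-0.3,-1,0,0],
])

```text
clock: 16.03
position: [0.4951, 0.0644, 0.2371]
ee_rot: [-0.0, 1.0, 0.001, 0.0]
force: [-0.2, 0.7, 0.0]
width: 0.0915
grip_force: 0.0
```

>>> move_arm([
  [0,-0.1,-0.35,0,0],
  [0,-0.2,-0.7,0,0],
  [0,-0.3,-1,0,0],
])

```text
clock: 16.28
position: [0.465, 0.1643, 0.2372]
ee_rot: [-0.0, 1.0, 0.001, 0.0]
force: [0.4, 0.1, 0.2]
width: 0.092
grip_force: 0.0
```

>>> move_arm([
  [0,-0.1,-0.35,0,0],
  [0,-0.2,-0.7,0,0],
  [0,-0.3,-1,0,0],
  [0,-0.3,-1,0,0],
  [0,-0.3,-1,0,0],
])

```text
clock: 16.7
position: [0.4349, 0.2637, 0.237]
ee_rot: [-0.0, 1.0, 0.002, 0.0]
force: [0.6, -0.5, 0.2]
width: 0.092
grip_force: 0.0
```

Run:
```python
from h import *
o=bot.observe(); print(o["clock"],o["position"],o["joint_pos"])
f=grab("wrist"); f2=grab("top"); cv2.imwrite("pics/w5.png",f["frame"][:,:,::-1])
print("blue hub",proj(f,(.4735,.351,.164)),proj(f,(.5673,.130,.12)))
h=cv2.cvtColor(f["frame"],cv2.COLOR_RGB2HSV);u,v=proj(f,(.5673+.056,.130,.12)).astype(int); print(h[v,u])
for vm in(120,150,180):
    P=(.567,.13)
    try:
        for _ in range(2): P,R,n=bore(f,"blue",P,vm)
        print(vm,P,R,n)
    except Exception as e: print(e)
```

```text
16.7 [0.43489621 0.26365886 0.23700041] [-0.20135332  0.24667436 -0.4733946   1.89554931  0.12986369  1.02901233
 -2.29601292]
blue hub [212.58685991 160.05061347] [456.49736641  62.00793652]
[108 136 165]
120 [0.5673 0.1296] 0.0507 72
150 [0.5676 0.1293] 0.0512 72
axis 1 is out of bounds for array of dimension 1
```

View pics/w5.png

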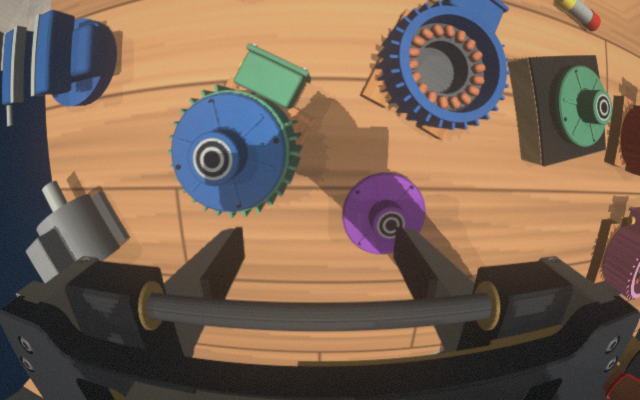

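The blue hub is at (212,158), as predicted. The open blue bore fits at (0.5674, 0.1295). Next: grasp blue.

>>> move_arm([
  [0,0.15,-0.3,0,0],
  [0,0.3,-0.6,0,0],
  [0,0.4,-0.85,0,0],
  [0,0.4,-0.875,0,0],
  [0,0.4,-0.875,0.25,0],
  [0,0.4,-0.875,0.5,0],
  [0,0.4,-0.875,0.75,0],
  [0,0.4,-0.875,0.8,0],
  [0,0.4,-0.875,0.8,0],
])

```text
clock: 17.55
position: [0.4754, 0.3469, 0.1553]
ee_rot: [0.002, 1.0, -0.001, -0.002]
force: [-1.2, -0.1, 0.0]
width: 0.092
grip_force: 0.0
```

>>> move_arm([
  [0,0,-0.02,0.08,0],
  [0,0,-0.02,0.17,0],
  [0,0,-0.02,0.17,0],
  [0,0,-0.02,0.17,0],
])

```text
clock: 17.88
position: [0.4757, 0.3514, 0.1403]
ee_rot: [0.0, 1.0, 0.0, 0.0]
force: [-0.0, 0.5, -0.2]
width: 0.0919
grip_force: 0.0
```

>>> move_arm([
  [0.6,0,0,0,0],
  [0.8,0,0,0,0],
  [0.8,0,0,0,0],
  [0.8,0,0,0,0],
  [0.8,0,0,0,0],
  [0.8,0,0,0,0],
  [0.8,0,0,0,0],
  [0.8,0,0,0,0],
])

```text
clock: 18.55
position: [0.4757, 0.3517, 0.1401]
ee_rot: [-0.0, 1.0, 0.0, 0.0]
force: [-0.6, 0.1, 0.3]
width: 0.0447
grip_force: 30.0
```

>>> move_arm([
  [0.8,0,0,-0.1,0],
  [0.8,0,0,-0.3,0],
  [0.8,0,0,-0.6,0],
  [0.8,0,0,-0.85,0],
  [0.8,0,0,-0.95,0],
  [0.8,0,0,-0.95,0],
])

```text
clock: 19.05
position: [0.4766, 0.3523, 0.2377]
ee_rot: [-0.001, 1.0, 0.0, 0.002]
force: [0.8, 0.4, -3.8]
width: 0.0446
grip_force: 30.0
```

>>> move_arm([
  [0.8,0.1,0.2,0,0],
  [0.8,0.2,0.5,0,0],
  [0.8,0.35,0.8,0,0],
  [0.8,0.45,1,0,0],
  [0.8,0.45,1,0,0],
  [0.8,0.45,1,0,0],
])

```text
clock: 19.55
position: [0.5205, 0.2489, 0.2329]
ee_rot: [0.001, 1.0, -0.002, -0.002]
force: [-0.5, 0.5, -4.7]
width: 0.0446
grip_force: 30.0
```

>>> move_arm([
  [0.8,0.1,0.3,0,0],
  [0.8,0.25,0.6,0,0],
  [0.8,0.4,0.9,0,0],
  [0.8,0.47,1,0,0],
])

```text
clock: 19.88
position: [0.5687, 0.1465, 0.2335]
ee_rot: [0.002, 1.0, -0.002, -0.001]
force: [1.8, -0.7, -4.2]
width: 0.0448
grip_force: 30.0
```

>>> move_arm([
  [0.8,0,0.15,0,0],
  [0.8,0,0.2,0,0],
  [0.8,0,0.2,0,0],
  [0.8,0,0.2,0.2,0],
  [0.8,0,0.2,0.4,0],
  [0.8,0,0.2,0.5,0],
  [0.8,0,0.2,0.55,0],
  [0.8,0,0.2,0.55,0],
  [0.8,0,0.2,0.55,0],
])

```text
clock: 20.63
position: [0.5678, 0.1325, 0.1805]
ee_rot: [-0.0, 1.0, 0.001, 0.0]
force: [0.1, 0.0, -3.2]
width: 0.0448
grip_force: 30.0
```

Run:
```python
from h import *
o=bot.observe(); print(o["clock"],o["position"],o["width"],o["force"])
f=grab("wrist")
for vm in(90,110,130,150):
    P=(.475,.351)
    try:
        for _ in range(2): P,R,n=bore(f,"green",P,vm)
        print(vm,P,R,n,proj(f,[*P,.12]))
    except Exception as e: print(e)
```

```text
20.6333 [0.56784769 0.13246204 0.18047362] 0.044760499609119195 [ 0.0949498   0.04990739 -3.19150484]
90 [0.4768 0.3537] 0.0524 9 [109.29442323 290.08270406]
110 [0.4768 0.3537] 0.0524 9 [109.29442323 290.08270406]
130 [0.4753 0.3525] 0.052 8 [110.49317041 291.42284052]
150 [0.4764 0.3551] 0.0538 9 [108.43513243 290.24266653]
```

>>> move_arm([
  [0.8,0,0.03,0.08,0],
  [0.8,0,0.03,0.18,0],
  [0.8,0,0.03,0.27,0],
  [0.8,0,0.03,0.33,0],
  [0.8,0,0.03,0.35,0],
  [0.8,0,0.03,0.35,0],
  [0.8,0,0.03,0.35,0],
])

```text
clock: 21.27
position: [0.5678, 0.1286, 0.145]
ee_rot: [-0.0, 1.0, 0.0, -0.0]
force: [-0.7, 0.5, -4.4]
width: 0.0447
grip_force: 30.0
```

>>> move_arm([
  [0.8,0,0,0.02,0],
  [0.8,0,0,0.04,0],
  [0.8,0,0,0.05,0],
  [0.8,0,0,0.055,0],
  [0.8,0,0,0.055,0],
])

```text
clock: 21.68
position: [0.5678, 0.1284, 0.1401]
ee_rot: [0.0, 1.0, 0.0, 0.0]
force: [-1.3, -0.9, 0.5]
width: 0.0448
grip_force: 30.0
```

>>> move_arm([
  [0.8,0,0,0.01,0],
  [0.8,0,0,0.015,0],
  [0.8,0,0,0.015,0],
])

```text
clock: 21.93
position: [0.5678, 0.1285, 0.14]
ee_rot: [0.0, 1.0, 0.0, 0.0]
force: [-5.6, -2.8, 10.5]
width: 0.0447
grip_force: 30.0
```

>>> move_arm([
  [0.5,0,0,0,0],
  [0,0,0,0,0],
  [0,0,0,0,0],
  [0,0,0,0,0],
  [0,0,0,0,0],
  [0,0,0,0,0],
  [0,0,0,-0.2,0],
  [0,0,0,-0.6,0],
  [0,0,0,-1,0],
  [0,0,0,-1,0],
])

```text
clock: 22.77
position: [0.5719, 0.1302, 0.2459]
ee_rot: [-0.001, 1.0, 0.0, 0.006]
force: [1.0, 1.8, 0.9]
width: 0.0922
grip_force: 0.0
```

>>> move_arm([
  [0,0,0.3,0,0],
  [0,0,0.65,0,0],
  [0,0,1,0,0],
])

```text
clock: 23.02
position: [0.5677, 0.0281, 0.2382]
ee_rot: [-0.0, 1.0, 0.001, 0.0]
force: [-0.4, -0.4, -0.2]
width: 0.092
grip_force: 0.0
```

>>> move_arm([
  [0,-0.05,0.35,0,0],
  [0,-0.1,0.7,0,0],
  [0,-0.17,1,0,0],
  [0,-0.17,1,0,0],
])

```text
clock: 23.35
position: [0.5493, -0.0796, 0.2376]
ee_rot: [0.002, 1.0, -0.005, -0.001]
force: [-0.2, -0.5, -0.1]
width: 0.0916
grip_force: 0.0
```

Run:
```python
from h import *
o=bot.observe(); print(o["clock"],o["position"],o["width"],o["force"])
f=grab("wrist");cv2.imwrite("pics/w6.png",f["frame"][:,:,::-1]); print("green",proj(f,(.5503,-.102,.118)),"blue",proj(f,(.5674,.1295,.164)),"red",proj(f,(.5263,-.3368,.164)))
```

```text
23.35 [ 0.5493415  -0.07958148  0.23761168] 0.09158388723918633 [-0.16384515 -0.45285009 -0.08315498]
green [341.32397407 190.61070047] blue [102.23669301 188.80126079] red [559.56888328 222.03399037]
```

View pics/w6.png

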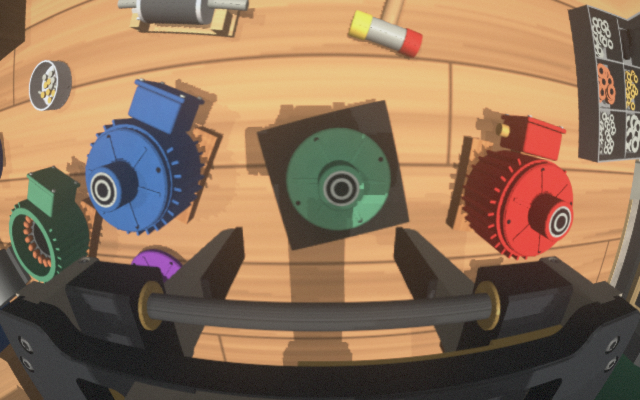

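Blue seated with its hub at (102,188), red at (560,222), green on the block at (342,188), all as predicted. Now fetching green.

>>> move_arm([
  [0,0,0.15,0,0],
  [0,0,0.24,0,0],
  [0,0,0.24,0.3,0],
  [0,0,0.24,0.6,0],
  [0,0,0.24,0.9,0],
  [0,0,0.24,1,0],
  [0,0,0.24,1,0],
  [0,0,0.24,1,0],
])

```text
clock: 24.07
position: [0.5513, -0.0949, 0.1385]
ee_rot: [-0.0, 1.0, 0.001, 0.0]
force: [0.1, 0.9, 1.2]
width: 0.0919
grip_force: 0.0
```

>>> move_arm([
  [0,0,0.01,0.2,0],
  [0,0,0.01,0.4,0],
  [0,0,0.01,0.43,0],
  [0,0,0.01,0.43,0],
  [0,0,0.01,0.43,0],
])

```text
clock: 24.48
position: [0.5521, -0.0965, 0.0968]
ee_rot: [0.0, 1.0, 0.0, 0.001]
force: [0.5, -0.6, 1.0]
width: 0.092
grip_force: 0.0
```

>>> move_arm([
  [0.6,0,0,0,0],
  [0.8,0,0,0,0],
  [0.8,0,0,0,0],
  [0.8,0,0,0,0],
  [0.8,0,0,0,0],
  [0.8,0,0,0,0],
  [0.8,0,0,0,0],
  [0.8,0,0,0,0],
])

```text
clock: 25.15
position: [0.5509, -0.098, 0.0953]
ee_rot: [0.001, 1.0, -0.0, 0.0]
force: [-0.6, -4.0, 1.7]
width: 0.0447
grip_force: 30.0
```

>>> move_arm([
  [0.8,0,0,-0.1,0],
  [0.8,0,0,-0.3,0],
  [0.8,0,0,-0.6,0],
  [0.8,0,0,-0.85,0],
  [0.8,0,0,-1,0],
])

```text
clock: 25.57
position: [0.5512, -0.0953, 0.1975]
ee_rot: [-0.0, 1.0, 0.001, 0.001]
force: [0.1, 0.6, -4.4]
width: 0.045
grip_force: 30.0
```

>>> move_arm([
  [0.8,0,0,-0.3,0],
  [0.8,0,-0.1,-0.55,0],
  [0.8,0,-0.4,-0.6,0],
  [0.8,0,-0.7,-0.6,0],
  [0.8,0,-1,-0.6,0],
])

```text
clock: 25.98
position: [0.5498, 0.0053, 0.2555]
ee_rot: [-0.0, 1.0, -0.0, -0.0]
force: [0.3, 0.8, -5.3]
width: 0.0452
grip_force: 30.0
```

>>> move_arm([
  [0.8,-0.1,-0.35,0,0],
  [0.8,-0.2,-0.7,0,0],
  [0.8,-0.25,-1,0,0],
])

```text
clock: 26.23
position: [0.5228, 0.1068, 0.2546]
ee_rot: [-0.001, 1.0, 0.001, -0.002]
force: [0.5, 0.8, -5.1]
width: 0.0447
grip_force: 30.0
```

>>> move_arm([
  [0.8,-0.1,-0.35,0,0],
  [0.8,-0.2,-0.7,0,0],
  [0.8,-0.3,-0.9,0,0],
  [0.8,-0.3,-1,0,0],
  [0.8,-0.3,-1,0,0],
  [0.8,-0.3,-1,0,0],
])

```text
clock: 26.73
position: [0.4953, 0.2031, 0.2547]
ee_rot: [0.0, 1.0, 0.001, -0.001]
force: [-0.0, -0.7, -5.3]
width: 0.0448
grip_force: 30.0
```

Run:
```python
from h import *
o=bot.observe(); print(o["clock"],o["position"],o["width"],o["force"])
f=grab("wrist");cv2.imwrite("pics/w7.png",f["frame"][:,:,::-1])
for vm in(90,110,130,150):
    P=(.475,.351)
    try:
        for _ in range(2): P,R,n=bore(f,"green",P,vm)
        print(vm,P,R,n,proj(f,[*P,.12]))
    except Exception as e: print(e)
```

```text
26.7333 [0.49528497 0.20309563 0.25467509] 0.044805504216019344 [-0.03767788 -0.69923612 -5.33307213]
90 [0.4744 0.3447] 0.0466 9 [188.98920603 207.27051217]
110 [0.4744 0.3447] 0.0466 9 [188.98920603 207.27051217]
130 [0.4744 0.3447] 0.0466 9 [188.98920603 207.27051217]
150 [0.4744 0.3444] 0.0465 8 [189.23264963 207.27282464]
```

View pics/w7.png

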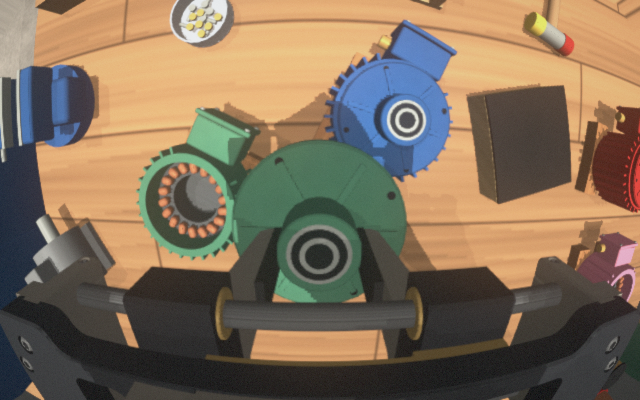

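The green bore is around (188,202), with its right edge slightly covered by the held flange. The saturation limit was too strict, so I'll refit.

```bash
sed -i 's/(s>90)$/(s>smin)/; s/z=.12,r0=.05)/z=.12,smin=50)/' h.py
python3 - <<'E'
from h import *
f=grab("wrist")
h=cv2.cvtColor(f["frame"],cv2.COLOR_RGB2HSV); print([h[v,u].tolist() for u,v in((147,205),(180,155),(185,253),(165,170),(160,235))])
HUE["green"]=(60,95)
for vm in(100,115,130,145):
  for s in (50,70):
    P=(.475,.351)
    for _ in range(2): P,R,n=bore(f,"green",P,vm,smin=s)
    print(vm,s,P,R,n,proj(f,[*P,.12]))
E
```

```text
[[30, 51, 70], [67, 81, 180], [70, 87, 176], [36, 45, 80], [43, 63, 77]]
100 50 [0.4749 0.3517] 0.0505 72 [182.47045136 207.54064483]
100 70 [0.4749 0.3518] 0.0508 72 [182.39090194 207.54001971]
115 50 [0.4748 0.3518] 0.0506 72 [182.40169064 207.62687164]
115 70 [0.4749 0.3518] 0.0509 72 [182.39090194 207.54001971]
130 50 [0.4745 0.3518] 0.0508 71 [182.43408848 207.88734312]
130 70 [0.4748 0.3517] 0.0509 71 [182.4812356  207.62750384]
145 50 [0.4743 0.3521] 0.051 71 [182.21726105 208.05891574]
145 70 [0.4745 0.352 ] 0.0512 70 [182.2750831  207.88603529]
```

Green bore: (0.4748, 0.3518).

>>> move_arm([
  [0.8,-0.05,-0.2,0,0],
  [0.8,-0.1,-0.5,0,0],
  [0.8,-0.2,-0.8,0,0],
  [0.8,-0.2,-1,0,0],
  [0.8,-0.2,-1,0,0],
])

```text
clock: 27.25
position: [0.4747, 0.3073, 0.2552]
ee_rot: [-0.002, 1.0, 0.002, -0.0]
force: [-0.1, 0.8, -4.2]
width: 0.0447
grip_force: 30.0
```

>>> move_arm([
  [0.8,0,-0.25,0,0],
  [0.8,0,-0.45,0,0],
  [0.8,0,-0.47,0.2,0],
  [0.8,0,-0.47,0.4,0],
  [0.8,0,-0.47,0.6,0],
  [0.8,0,-0.47,0.7,0],
  [0.8,0,-0.47,0.75,0],
  [0.8,0,-0.47,0.75,0],
  [0.8,0,-0.47,0.75,0],
])

```text
clock: 28.0
position: [0.4765, 0.3502, 0.1808]
ee_rot: [-0.0, 1.0, -0.0, 0.0]
force: [-0.9, 1.0, -4.5]
width: 0.0446
grip_force: 30.0
```

>>> move_arm([
  [0.8,-0.01,-0.015,0.08,0],
  [0.8,-0.01,-0.015,0.18,0],
  [0.8,-0.01,-0.015,0.27,0],
  [0.8,-0.01,-0.015,0.33,0],
  [0.8,-0.01,-0.015,0.35,0],
  [0.8,-0.01,-0.015,0.35,0],
  [0.8,-0.01,-0.015,0.35,0],
])

```text
clock: 28.58
position: [0.4747, 0.3521, 0.145]
ee_rot: [-0.0, 1.0, 0.0, -0.0]
force: [0.1, -0.1, -4.3]
width: 0.0447
grip_force: 30.0
```

>>> move_arm([
  [0.8,0,0,0.01,0],
  [0.8,0,0,0.02,0],
  [0.8,0,0,0.03,0],
  [0.8,0,0,0.03,0],
  [0.8,0,0,0.03,0],
])

```text
clock: 29.0
position: [0.4747, 0.352, 0.1421]
ee_rot: [0.0, 1.0, 0.0, 0.0]
force: [-0.3, -1.2, -5.3]
width: 0.0446
grip_force: 30.0
```

>>> move_arm([
  [0.8,0,0,0.01,0],
  [0.8,0,0,0.02,0],
  [0.8,0,0,0.02,0],
  [0.8,0,0,0.02,0],
])

```text
clock: 29.33
position: [0.4749, 0.3521, 0.1412]
ee_rot: [-0.0, 1.0, 0.0, 0.0]
force: [-2.3, -2.1, 7.3]
width: 0.0447
grip_force: 30.0
```

Seated. Releasing, rising clear, then a final check.

>>> move_arm([
  [0.5,0,0,0,0],
  [0,0,0,0,0],
  [0,0,0,0,0],
  [0,0,0,0,0],
  [0,0,0,0,0],
  [0,0,0,0,0],
  [0,0,0,-0.2,0],
  [0,0,0,-0.6,0],
  [0,0,0,-1,0],
  [0,0,0,-1,0],
])

```text
clock: 30.17
position: [0.4776, 0.3553, 0.248]
ee_rot: [-0.004, 1.0, 0.0, 0.005]
force: [0.5, -0.0, 0.4]
width: 0.0919
grip_force: 0.0
```

>>> move_arm([
  [0,0,0.3,0,0],
  [0,-0.2,0.65,0,0],
  [0,-0.3,1,0,0],
  [0,-0.3,1,0,0],
  [0,-0.3,1,0,0],
  [0,-0.3,1,0,0],
])

```text
clock: 30.67
position: [0.4452, 0.2526, 0.2405]
ee_rot: [-0.001, 1.0, 0.0, 0.001]
force: [0.9, 0.3, 0.6]
width: 0.092
grip_force: 0.0
```

Run:
```python
from h import *
o=bot.observe(); print(o["clock"],o["position"],o["force"])
f=grab("wrist");cv2.imwrite("pics/w8.png",f["frame"][:,:,::-1]); f=grab("scene");cv2.imwrite("pics/s8.png",f["frame"][:,:,::-1])
```

```text
30.6667 [0.44518076 0.2526082  0.24049249] [0.88282334 0.25865354 0.58251144]
```

View pics/w8.png

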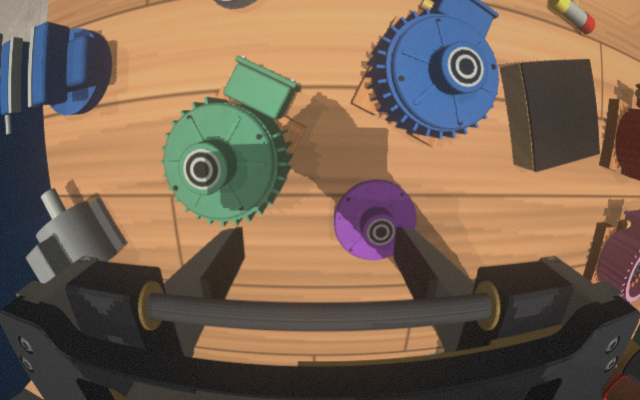

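View pics/s8.png

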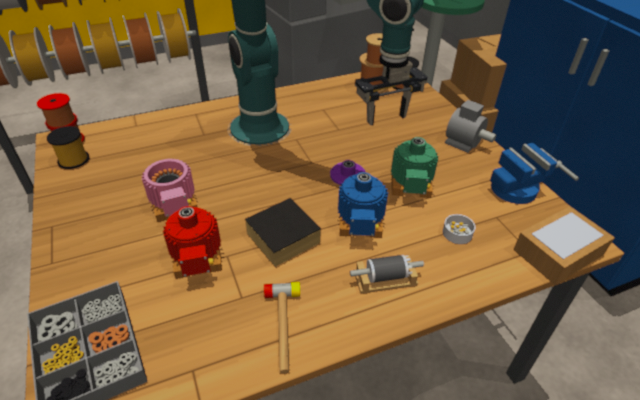

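The wrist view shows green at (202,170) and blue at (465,67) seated level. The scene view shows red at (187,215) matched and the block empty, with bystanders unmoved. Handing in.

```bash
python3 -c "
from cell import bot
print(bot.job_done())"
```

```text
the job is handed in; nothing more can be done
None
```

All three shields are seated on the frames of their own colour, with the green one parked on the block along the way; the job is handed in at about 31 s on the clock, though `job_done()` returned no verdict.

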